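# Click the round-nosed stake into the bench jig

## Robot

A 6-joint arm with a two-finger parallel gripper is mounted at the origin on the work surface. World frame = base frame: x ahead of the robot, y to its left, z up, the work surface at z = 0. Lengths are in m, angles in degrees, forces in N, time in s.
With the tool pointing down it reaches from about 0.4 to 0.825 m from the base axis. Payload 7 kg.
Tool frame: the origin (TCP) lies midway between the tips of the shut fingers; the grasp point (between the pads) lies 19 mm behind it; z points along the fingers, y is the line along which they close (so a half turn about z gives the same grasp; the last joint's range is limited). The gripper opens to 88 mm and grips with 3 to 60 N. Pads are 19 mm wide; open, the fingers measure 130 mm over their backs; the gripper's body (78 mm by 193 mm) begins 47 mm behind the grasp point.
Start: joints at [-52.191, 20.546, 0.682, 0, -70.136, -16.507], TCP at [0.245, -0.629, 0.203] pointing down, gripper open.
Joint ranges: [-176.03, 176.03], [-82.01, 121.73], [-58.28, 71.71], [-173.87, 95.51], [-174.79, -0.11], [-173.66, 173.66]. Speed limits (degrees/s): [136.94, 136.94, 172.46, 180, 180, 180].

## Interface

Orientations are given as [roll, pitch, yaw] about the fixed x, y, z axes, in that order (R = Rz(yaw) Ry(pitch) Rx(roll)).
In Python, from plant import ctrl gives the robot as it stands.
- The arm moves only by the tool arm_command, never from a script. Its argument "steps" is a list of rows, each an object with "translation": the shift along the tool's x, y, z in mm, a list of three; "rotation": the turn, a rotation vector about the tool's x, y, z in units of 5 degrees (1.0 is 5 degrees), a list of three; "claw": the finger opening in mm, from 0 to 87.6. In form: [{"translation": [x, y, z], "rotation": [rx, ry, rz], "claw": claw}, ...]. A call has 1 to 5 rows; each row is the pose to reach, as a shift and turn from the pose commanded when the call began, along the tool's axes at that moment; what a row does not reach only later rows make up. A row lasts 1/10 s, in which the tool goes at most 50 mm and 8.59 degrees, less where a joint would pass 70% of its speed; a pose out of reach is approached as far as the arm can. A call with a gripper value outside its range is refused whole. The fingers move at their own pace and stop on an object; the grip force is fixed at half the most. Time passes only in rows, so rows that repeat a pose let the fingers close. It gives the time, the measured TCP pose, the force, the opening and the grip force at its end, in the units of the state.
- ctrl.get_obs(): the state, without advancing time (a new reading comes with each control period).
- ctrl.snapshot(name): name is "side" or "top" or "wrist"; returns (picture, depth): 480x640x3 uint8, red, green, blue; 480x640 float32, m along the optical axis (not along the pixel's ray), 0 where there is no reading.
- ctrl.calibration(name): a dict with "vertical_fov" (degrees; the focal length in pixels is half the picture's height over the tangent of half this angle, whatever the lens; pixels are square), "cx", "cy" (the principal point, pixels), "rvec" (rotation vector, rad) and "tvec" (3), from world to camera coordinates, as OpenCV has them; the wrist camera has in their place "hand_eye" (4x4, takes a point from camera to tool coordinates, whose origin is the TCP and whose axes are the flange's). Camera axes: x right, y down, z forward; pixel columns grow to the right and rows downward; lengths in m; the calibration is good to about 2 mm. A picture is of the moment at which its call begins: read the wrist's pose just before it. calibration takes no time and is no camera call.
- ctrl.close_job(): hands the job in; it is judged then, once.
The state is a dict: "clock": time; "joint_pos": joint angles; "qvel": joint speeds; "tau": joint torques, N m; "tool_pos": TCP position; "orientation": TCP orientation; "force": force on the tool from outside, world axes, zero at the start; "moment": the same for the moment, N m; "opening": finger opening in m; "gripper_force": force on a finger pad.
Only numpy, scipy, OpenCV 4.12 (cv2) and the standard library are available. Lean on these libraries where they do the work, as an engineer would, in place of code of your own. Each camera call takes 0.05 s, during which the arm holds its last target. There are 200 camera calls.

## Task

Load the round-nosed stake into the green bench jig: stand it upright on the open end of the jig's bed, slide it along the channel past the spring catch until it is home at the end stop and the catch has snapped in behind its foot, then let go and leave it there.

Things in the scene. Friction and masses are not known exactly. Their poses are not given: they have to be found in the camera images.
- round_stake: Steel stake with a round dome-topped post, one of three loose stakes on like feet on the right of the bench (the others: square flat-topped post, T-bar head). Foot 64 mm (own x) x 48 (y) x 22 high, either end first; on its middle a post 32 mm in diameter, straight sides 22 to 70 mm up, top at 86 mm. 0.5 to 0.8 kg. Origin: centre of the foot's underside, z up.
- jig: Fixed jig on the left: green bed 216 x 130 mm, 10 thick, channel along own +x (insertion; world +y within 0.35 rad). Origin: under the bed below the home stake's centre (home: x 0, y 0, z 10 mm). Bed's open end x -170, flared mouth x -135 (105 wide), 54 mm wide channel from x -85 to the end stop's face at x +32. Walls stand 18 mm, stop 22 mm above the bed. Own y: left of insertion.
- jig_start (a point): Point on top of the bed in the flared mouth, 130 mm before the home place along the channel (jig x -130, y 0, z 10 mm), axes as the jig's: a good spot to set the stake's foot down, its length along the channel.
- catch (a joint): Jig's spring catch: upright steel leaf 45 x 4 x 16 mm hinged at jig x -82, y +35 mm, slanting inward, tip across the channel at x -42, y +14. Angle in rad: 0 closed (start), grows as pushed aside (0.2 to 0.4 as a foot slides past, limit 0.6). 2 to 4 N at the tip; sliding past takes about 3 to 10 N. It drops behind the foot in the last 5 mm before the stop; then 10 mm play.
Mind the look-alikes: they are no part of the job. What is shaped like the round_stake but red is not meant.

How it is judged:
By the outcome, as a careful person would: the job done as asked, in the order asked, and still so for the second after the job is handed in, with the robot touching nothing.
It also fails if it takes over 40 s, if anything falls off the work surface, if the arm or the gripper's body presses on something with over 40 N, if the wrist force passes 120 N, or if a joint passes its speed limit or range.

## Working session

There is one attempt and no reset: what is moved stays moved. The work goes in short steps, Python scripts to look and compute and a tool call to move; the robot and the scene stay as the last step left them, time stands still between calls to the robot, and variables do not carry over. Pictures are saved under pics/ and viewed, at most 10 in all, crops included, and the job is handed in when it is done.

Besides the shell and the picture viewer there is one more tool, called after ">>>" as a command line: name --argument value ..., lists and objects as JSON in quotes. arm_command: Moves the arm, as the interface text tells. Its arguments: {"type":"object","properties":{"steps":{"type":"array"}},"required":["steps"]}

```bash
mkdir -p pics; ls
cat > h.py <<'E'
import numpy as np, cv2
from plant import ctrl
from scipy.spatial.transform import Rotation as R
def cam(n,obs=None):
    c=ctrl.calibration(n); f=240/np.tan(np.radians(c["vertical_fov"])/2)
    K=np.array([[f,0,c["cx"]],[0,f,c["cy"]],[0,0,1]])
    if "rvec" in c:
        Rm=cv2.Rodrigues(np.array(c["rvec"],float))[0]; t=np.array(c["tvec"],float).ravel()
        return K,Rm.T,-Rm.T@t
    H=np.array(c["hand_eye"]); A=R.from_euler("xyz",obs["orientation"],degrees=True).as_matrix()
    return K,A@H[:3,:3],A@H[:3,3]+np.array(obs["tool_pos"])
def ray(C,uv,z):
    K,Rc,o=C; uv=np.atleast_2d(uv).astype(float)
    d=(Rc@np.linalg.inv(K)@np.c_[uv,np.ones(len(uv))].T).T
    return o+d*((z-o[2])/d[:,2])[:,None]
def cloud(C,dep):
    K,Rc,o=C; v,u=np.mgrid[:480,:640]
    p=np.stack([(u-K[0,2])/K[0,0]*dep,(v-K[1,2])/K[1,1]*dep,dep],-1)
    return p@Rc.T+o
E
python3 - <<'E'
from h import *
for n in("top","side"):
    im,d=ctrl.snapshot(n); np.savez("s_"+n,im=im,d=d); cv2.imwrite(f"pics/{n}0.png",im[...,::-1]); print(n,cam(n)[2],ctrl.calibration(n),(d>0).mean())
print(ctrl.get_obs())
E
```

```text
pics
top [ 0.40188462 -0.06468317  0.73063796] {'vertical_fov': 55.538100480453636, 'cx': 315.97154288153496, 'cy': 242.51361324683685, 'rvec': array([ 2.1249556 , -2.07269195,  0.2332718 ]), 'tvec': array([-0.07288896,  0.55422279,  0.62213446])} 0.9959700520833333
side [ 0.29679823 -0.57391817  0.56930117] {'vertical_fov': 57.75950501984682, 'cx': 320.8342026969579, 'cy': 243.82240049661755, 'rvec': array([ 2.27060588, -0.5333098 ,  0.21464718]), 'tvec': array([-0.51206358,  0.15786568,  0.67412491])} 0.9803515625
{'clock': 0.1, 'joint_pos': array([-5.21911308e+01,  2.05875939e+01,  6.38729360e-01, -1.86707120e-02,
       -7.01354644e+01, -1.65089640e+01]), 'qvel': array([-0.04919475,  0.0007156 ,  0.12977472,  0.03649428,  0.03998771,
       -0.04408624]), 'tau': array([-2.10372171e-03, -5.84161985e+01,  2.93754065e+01,  7.01533735e+00,
        1.03006806e-02, -6.61772742e-05]), 'tool_pos': array([ 0.24502012, -0.62844893,  0.20250826]), 'orientation': array([ 1.79914159e+02, -7.13672766e-03, -1.58706447e+02]), 'force': array([0.11239812, 0.09823303, 0.2146932 ]), 'moment': array([-0.04100584,  0.03251929,  0.00175771]), 'gripper_force': 0.0, 'opening': 0.08756900246617909}
```

View pics/top0.png

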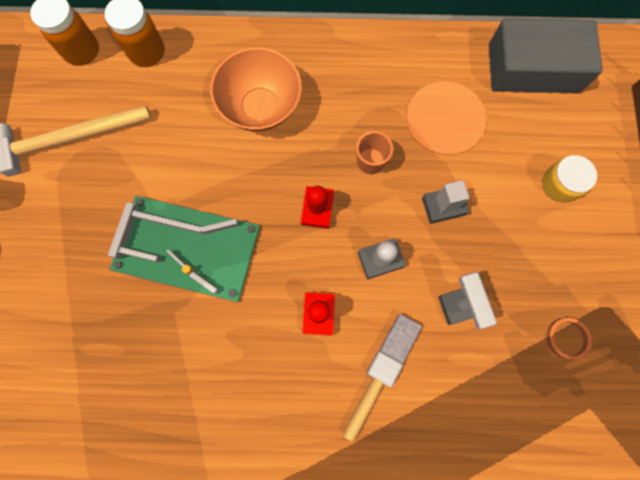

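View pics/side0.png

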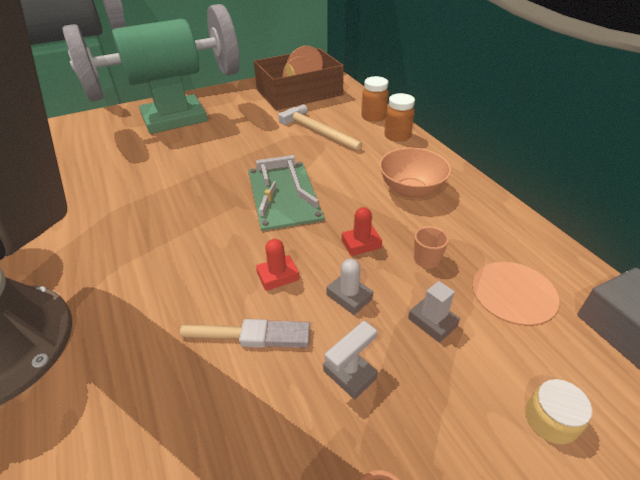

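The top view shows the stake at about (385,257): dark foot, grey dome. The jig is centred near (185,248), with its open end on the right and its stop on the left at (122,230). The two red look-alikes, at (318,205) and (319,313), lie on either side of the path.

Run:
```python
from h import *
for n in("top","side"):
    s=np.load(f"s_{n}.npz"); im,d=s["im"],s["d"]; C=cam(n); P=cloud(C,d); hsv=cv2.cvtColor(im,cv2.COLOR_RGB2HSV)
    roi=np.zeros((480,640),bool)
    g=cv2.inRange(hsv,(50,80,40),(85,255,255))
    if n=="top": g[:190]=0;g[310:]=0
    else: g[:150]=0;g[240:]=0;g[:,:230]=0; g[:,340:]=0
    g=cv2.morphologyEx(g,cv2.MORPH_CLOSE,np.ones((15,15)))
    c=max(cv2.findContours(g,0,2)[0],key=cv2.contourArea)[:,0]
    W=ray(C,c,.010)[:,:2]
    (ce,sz,a)=cv2.minAreaRect((W*1000).astype(np.float32)); print(n,"bed",ce,sz,a,"corners",cv2.boxPoints((ce,sz,a)).round(1).tolist())
    m=(g>0); print(" bed z med",np.median(P[m][:,2]))
    # stake: box region in world
    r=(360,235,412,282) if n=="top" else (322,255,378,315)
    sub=np.zeros_like(g); sub[r[1]:r[3],r[0]:r[2]]=1
    low=(sub>0)&(hsv[...,1]<90)
    Q=P[low]; print(" gray n",low.sum(),"zmax",np.percentile(Q[:,2],[1,50,90,99]))
    f=low&(abs(P[...,2]-.022)<.005); F=P[f]
    (ce,sz,a)=cv2.minAreaRect((F[:,:2]*1000).astype(np.float32)); print(" foot",ce,sz,a,f.sum(),np.median(F[:,2]))
    p=low&(P[...,2]>.035); T=P[p]
    # sphere/cylinder fit in xy for dome
    dm=T[T[:,2]>.072]
    A=np.c_[2*dm,np.ones(len(dm))]; x=np.linalg.lstsq(A,(dm**2).sum(1),rcond=None)[0]; print(" sphere",x[:3],np.sqrt(x[3]+(x[:3]**2).sum()),len(dm), "post mean",T.mean(0), "dome top", dm[dm[:,2].argsort()[-15:]].mean(0) if len(dm)>15 else 0)
    # red posts and walls
    for nm,lo,hi in(("red",(0,200,60),(4,255,255)),):
        rm=cv2.inRange(hsv,lo,hi)>0; k,l,st,cc=cv2.connectedComponentsWithStats(rm.astype(np.uint8))
        for i in range(1,k):
            if st[i,4]>300: print(" red",np.median(P[l==i],0).round(3),P[l==i].max(0).round(3))
```

```text
top bed (555.5551147460938, 152.92127990722656) (213.768798828125, 127.76974487304688) 77.5479736328125 corners [[470.1000061035156, 62.29999923706055], [594.9000244140625, 34.79999923706055], [641.0, 243.5], [516.2000122070312, 271.1000061035156]]
 bed z med 0.011043434091111859
 gray n 1174 zmax [0.01936348 0.02408901 0.08431797 0.08747542]
 foot (543.1454467773438, -162.91806030273438) (46.58002471923828, 63.97982406616211) 19.554744720458984 685 0.0226669463362692
 sphere [ 0.47487103 -0.11991966  0.40725701] 0.3350190531072923 344 post mean [ 0.53792362 -0.15875382  0.08340883] dome top [ 0.48651082 -0.12397252  0.34500359]
 red [ 0.616 -0.059  0.024] [ 0.659 -0.035  0.089]
 red [ 0.45  -0.065  0.024] [ 0.485 -0.042  0.731]Traceback (most recent call last):
  File "<stdin>", line 9, in <module>
ValueError: max() iterable argument is empty
```

```bash
cat >> h.py <<'E'
def go(p,yaw,pitch=0,roll=180):
    o=ctrl.get_obs(); A=R.from_euler("xyz",o["orientation"],degrees=True); B=R.from_euler("xyz",[roll,pitch,yaw],degrees=True)
    print("t",np.round(A.inv().apply(np.array(p)-o["tool_pos"])*1000,1),"r",np.round((A.inv()*B).as_rotvec(degrees=True)/5,2),"pos",np.round(o["tool_pos"],4),"ori",np.round(o["orientation"],2))
E
python3 - <<'E'
from h import *
s=np.load("s_top.npz"); P=cloud(cam("top"),s["d"])
T=P[235:275,365:410].reshape(-1,3); T=T[(T[:,2]>.07)&(T[:,2]<.1)]
A=np.c_[2*T,np.ones(len(T))]; x=np.linalg.lstsq(A,(T**2).sum(1),rcond=None)[0]; print("sphere",x[:3],np.sqrt(x[3]+(x[:3]**2).sum()),len(T))
for r in((425,180,470,222),(438,270,500,330)):
    Q=P[r[1]:r[3],r[0]:r[2]].reshape(-1,3); print(np.percentile(Q[:,2],[95,98]),np.median(Q[Q[:,2]>.05],0))
go([.543,-.163,.2],-160.45)
E
```

```text
sphere [ 0.54377889 -0.16264599  0.07232547] 0.01490519185438201 351
[0.07870224 0.07943376] [ 0.6336809 -0.2651722  0.0771433]
[0.08564225 0.08622357] [ 0.47222348 -0.28782161  0.08426542]
t [-446.7  325.5    2.9] r [ 0.02 -0.    0.35] pos [ 0.245  -0.6284  0.2025] ori [ 1.7991e+02 -1.0000e-02 -1.5871e+02]
```

>>> arm_command --steps '[{"translation": [-40,29,0],"rotation": [0,0,0.3],"claw": 87},{"translation": [-80,58,0],"rotation": [0,0,0.3],"claw": 87},{"translation": [-120,87,0],"rotation": [0,0,0.3],"claw": 87},{"translation": [-160,116,0],"rotation": [0,0,0.3],"claw": 87},{"translation": [-200,145,0],"rotation": [0,0,0.3],"claw": 87}]'

```text
clock: 0.6
tool_pos: [0.3794, -0.4193, 0.2031]
orientation: [180.0, -0.0, -160.2]
force: [0.7, -0.4, -0.6]
opening: 0.087
gripper_force: 0.0
```

>>> arm_command --steps '[{"translation": [-40,29,0],"rotation": [0,0,0],"claw": 87},{"translation": [-80,58,0],"rotation": [0,0,0],"claw": 87},{"translation": [-120,87,0],"rotation": [0,0,0],"claw": 87},{"translation": [-160,116,0],"rotation": [0,0,0],"claw": 87},{"translation": [-200,145,0],"rotation": [0,0,0],"claw": 87}]'

```text
clock: 1.1
tool_pos: [0.5185, -0.215, 0.2033]
orientation: [180.0, -0.0, -160.2]
force: [0.9, -0.5, 0.3]
opening: 0.0871
gripper_force: 0.0
```

Run:
```python
from h import *
go([.5434,-.1628,.2],-160.45)
```

```text
t [-41.1  40.6   3.3] r [ 0.   -0.    0.05] pos [ 0.5185 -0.215   0.2033] ori [ 179.99   -0.   -160.19]
```

>>> arm_command --steps '[{"translation": [-25,25,0],"rotation": [0,0,0],"claw": 87},{"translation": [-41,40.5,3],"rotation": [0,0,0],"claw": 87},{"translation": [-41,40.5,3],"rotation": [0,0,0],"claw": 87},{"translation": [-41,40.5,3],"rotation": [0,0,0],"claw": 87}]'

```text
clock: 1.5
tool_pos: [0.5425, -0.1645, 0.1999]
orientation: [180.0, -0.1, -160.1]
force: [-1.2, -0.4, -1.0]
opening: 0.0872
gripper_force: 0.0
```

Run:
```python
from h import *
o=ctrl.get_obs(); im,d=ctrl.snapshot("wrist"); cv2.imwrite("pics/w1.png",im[...,::-1]); C=cam("wrist",o); P=cloud(C,d)
np.savez("s_w1",im=im,d=d,P=P)
m=(np.hypot(P[...,0]-.5434,P[...,1]+.1628)<.06)&(d>0); Q=P[m]
print(C[2],len(Q))
F=Q[abs(Q[:,2]-.022)<.004]; print("foot",len(F),cv2.minAreaRect((F[:,:2]*1000).astype(np.float32)))
T=Q[(Q[:,2]>.071)&(Q[:,2]<.095)]; A=np.c_[2*T,np.ones(len(T))]; x=np.linalg.lstsq(A,(T**2).sum(1),rcond=None)[0]; print("sphere",x[:3],np.sqrt(x[3]+(x[:3]**2).sum()),len(T))
go([.5434,-.1628,.0315],-160.45)
```

```text
[ 0.47908787 -0.18590006  0.38162833] 108380
foot 2540 ((544.3917846679688, -160.55677795410156), (47.921607971191406, 64.12376403808594), 19.567703247070312)
sphere [ 0.54439286 -0.16068034  0.07132322] 0.015241326655118051 1354
t [ -1.9   1.8 168.6] r [ 0.   -0.01  0.05] pos [ 0.5424 -0.1651  0.2001] ori [ 1.7999e+02 -4.0000e-02 -1.6018e+02]
```

View pics/w1.png

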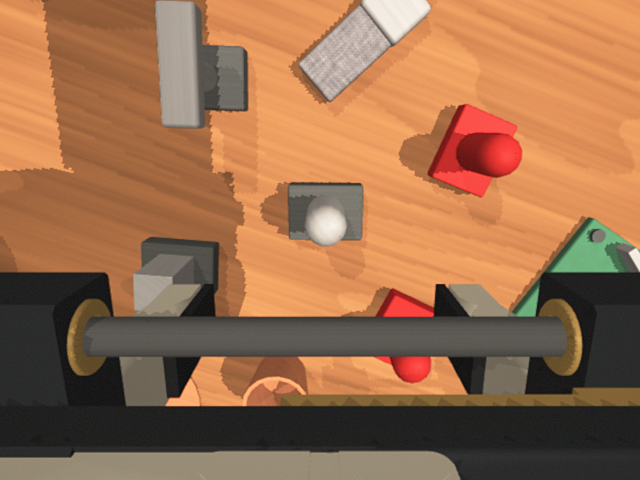

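The wrist view shows the stake's foot at about (325,212) and its dome at (326,225). Both fingers have clear ground beside it. The wrist and top measurements agree to 2 mm, so I'll use the mean, (0.544,-0.1617).

Run:
```python
from h import *
go([.544,-.1617,.0315],-160.45)
```

```text
t [ -2.8   2.6 168.6] r [ 0.   -0.01  0.05] pos [ 0.5424 -0.1651  0.2001] ori [ 1.7999e+02 -4.0000e-02 -1.6018e+02]
```

>>> arm_command --steps '[{"translation": [-3,2.5,40],"rotation": [0,0,0.05],"claw": 87},{"translation": [-3,2.5,80],"rotation": [0,0,0.05],"claw": 87},{"translation": [-3,2.5,115],"rotation": [0,0,0.05],"claw": 87},{"translation": [-3,2.5,145],"rotation": [0,0,0.05],"claw": 87},{"translation": [-3,2.5,168],"rotation": [0,0,0.05],"claw": 87}]'

```text
clock: 2.05
tool_pos: [0.5433, -0.1628, 0.0306]
orientation: [180.0, -0.1, -160.6]
force: [0.8, -0.1, -0.2]
opening: 0.087
gripper_force: 0.0
```

>>> arm_command --steps '[{"translation": [0,0,0],"rotation": [0,0,0],"claw": 40},{"translation": [0,0,0],"rotation": [0,0,0],"claw": 30},{"translation": [0,0,0],"rotation": [0,0,0],"claw": 20},{"translation": [0,0,0],"rotation": [0,0,0],"claw": 10},{"translation": [0,0,0],"rotation": [0,0,0],"claw": 10}]'

```text
clock: 2.55
tool_pos: [0.5455, -0.1616, 0.0336]
orientation: [-180.0, 0.1, -160.4]
force: [0.0, 0.7, -0.3]
opening: 0.0527
gripper_force: 0.0
```

>>> arm_command --steps '[{"translation": [0,0,0],"rotation": [0,0,0],"claw": 10},{"translation": [0,0,0],"rotation": [0,0,0],"claw": 10},{"translation": [0,0,0],"rotation": [0,0,0],"claw": 10}]'

```text
clock: 2.85
tool_pos: [0.5453, -0.1619, 0.0328]
orientation: [-179.9, 0.0, -160.4]
force: [3.3, -2.2, -0.5]
opening: 0.0308
gripper_force: 30.0
```

>>> arm_command --steps '[{"translation": [0,0,-10],"rotation": [0,0,0],"claw": 10},{"translation": [0,0,-35],"rotation": [0,0,0],"claw": 10},{"translation": [0,0,-65],"rotation": [0,0,0],"claw": 10},{"translation": [0,0,-95],"rotation": [0,0,0],"claw": 10},{"translation": [0,0,-115],"rotation": [0,0,0],"claw": 10}]'

```text
clock: 3.35
tool_pos: [0.5443, -0.1613, 0.149]
orientation: [180.0, 0.0, -160.5]
force: [1.3, 0.9, -7.7]
opening: 0.0308
gripper_force: 30.0
```

Run:
```python
from h import *
go([.5409,.0866,.15],167.55); print(ctrl.get_obs()["force"])
```

```text
t [-79.7 234.7  -0.8] r [ 0.01 -0.    6.4 ] pos [ 0.5443 -0.1613  0.149 ] ori [ 1.7997e+02  1.0000e-02 -1.6046e+02]
[ 1.32416479  0.90647715 -7.68658183]
```

>>> arm_command --steps '[{"translation": [-6,20,0],"rotation": [0,0,0.6],"claw": 10},{"translation": [-15,45,0],"rotation": [0,0,1.3],"claw": 10},{"translation": [-25,75,0],"rotation": [0,0,2.1],"claw": 10},{"translation": [-35,105,0],"rotation": [0,0,2.9],"claw": 10},{"translation": [-45,135,0],"rotation": [0,0,3.7],"claw": 10}]'

```text
clock: 3.85
tool_pos: [0.5403, -0.0181, 0.1467]
orientation: [180.0, -0.2, -179.2]
force: [1.5, -0.1, -7.7]
opening: 0.0311
gripper_force: 30.0
```

Run:
```python
from h import *
go([.5409,.0866,.15],167.55)
```

```text
t [ -2.1 104.7  -3.3] r [-0.   -0.03  2.66] pos [ 0.5403 -0.0181  0.1467] ori [ 1.7998e+02 -1.5000e-01 -1.7916e+02]
```

>>> arm_command --steps '[{"translation": [0,30,-3],"rotation": [0,0,0.7],"claw": 10},{"translation": [-1,60,-3],"rotation": [0,0,1.4],"claw": 10},{"translation": [-2,85,-3],"rotation": [0,0,2.1],"claw": 10},{"translation": [-2,103,-3],"rotation": [0,0,2.65],"claw": 10},{"translation": [-2,105,-3],"rotation": [0,0,2.65],"claw": 10}]'

```text
clock: 4.35
tool_pos: [0.5408, 0.0876, 0.1497]
orientation: [-180.0, -0.1, 167.8]
force: [0.7, -1.7, -7.2]
opening: 0.0309
gripper_force: 30.0
```

>>> arm_command --steps '[{"translation": [0,0,0],"rotation": [0,0,0],"claw": 10},{"translation": [0,0,0],"rotation": [0,0,0],"claw": 10}]'

```text
clock: 4.55
tool_pos: [0.5413, 0.0851, 0.15]
orientation: [-180.0, -0.1, 167.8]
force: [0.2, -0.9, -6.4]
opening: 0.0313
gripper_force: 30.0
```

Run:
```python
from h import *
go([.5409,.0866,.15],167.55)
o=ctrl.get_obs(); im,d=ctrl.snapshot("wrist"); cv2.imwrite("pics/w2.png",im[...,::-1]); C=cam("wrist",o); P=cloud(C,d); np.savez("s_w2",im=im,d=d,P=P)
hsv=cv2.cvtColor(im,cv2.COLOR_RGB2HSV)
# green bed, in jig frame by top estimate
H=np.array([.5689,.2135]); a=np.radians(77.55); ex=np.array([np.cos(a),np.sin(a)]); ey=np.array([-ex[1],ex[0]])
J=np.stack([(P[...,:2]-H)@ex,(P[...,:2]-H)@ey,P[...,2]],-1)*1000
g=(cv2.inRange(hsv,(50,80,30),(90,255,255))>0)&(abs(J[...,2]-10)<6)&(abs(J[...,1])<90)&(J[...,0]>-200)&(J[...,0]<70)
for x0 in range(-165,50,20):
    s=g&(abs(J[...,0]-x0)<6); y=J[s][:,1]; w=(abs(J[...,0]-x0)<4)&(J[...,2]>20)&(J[...,2]<34)&(abs(J[...,1])<60)
    yw=J[w][:,1]
    print(x0,"green y",np.percentile(y,[1,99]).round(1) if len(y)>20 else None,"right wall",np.percentile(yw[yw<0],[2,98]).round(1) if (yw<0).sum()>10 else None,"left",np.percentile(yw[yw>0],[2,98]).round(1) if (yw>0).sum()>10 else None)
print("green x",np.percentile(J[g][:,0],[.5,99.5]),"z",np.median(J[g][:,2]))
fm=(hsv[...,1]<70)&(abs(P[...,2]-(o["tool_pos"][2]-.031+.022))<.006)&(np.hypot(P[...,0]-o["tool_pos"][0],P[...,1]-o["tool_pos"][1])<.06)
print("foot",fm.sum(),cv2.minAreaRect(J[fm][:,:2].astype(np.float32)), np.median(J[fm][:,2]))
im,d=ctrl.snapshot("side"); cv2.imwrite("pics/s2.png",im[...,::-1])
```

```text
t [ 0.7  1.3 -0. ] r [-0.01 -0.02  0.05] pos [0.5413 0.0851 0.15  ] ori [-1.7996e+02 -8.0000e-02  1.6782e+02]
-165 green y [ 3.6 64. ] right wall None left None
-145 green y [ 3.4 64.1] right wall None left None
-125 green y [ 3.6 64.2] right wall None left [50.9 59.6]
-105 green y [ 3.5 64.2] right wall None left [43.4 52.9]
-85 green y [ 3.4 64.3] right wall None left [32.  45.4]
-65 green y [-52.1  63.7] right wall [-34.9 -27. ] left [24.4 31.6]
-45 green y [-41.5  63.8] right wall [-34.6 -26.9] left [14.2 21. ]
-25 green y [-41.4  63.2] right wall [-34.6 -27. ] left [26.9 34.8]
-5 green y [-26.5  63.3] right wall [-34.4 -27. ] left [26.9 34.8]
15 green y [-26.5  63.4] right wall [-34.3 -27. ] left [27.1 34.8]
35 green y [-25.7  64.2] right wall [-34.6  -0.8] left [ 0.9 44.1]
green x [-164.37545898   44.18450911] z 10.46946318128264
foot 6216 ((-128.93775939941406, 8.020800590515137), (63.93861389160156, 34.485164642333984), 0.30903518199920654) 139.54137304390105
```

View pics/w2.png

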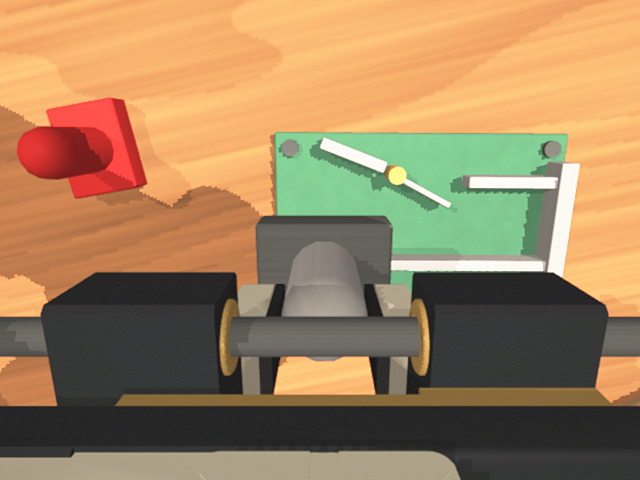

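The wrist view shows the held stake's foot at about (325,250), square to the channel and over the mouth. The channel walls measure ±27 mm in my jig frame, so the jig pose holds. The foot sits about 1 mm left of centre. I'll correct that and lower it.

>>> arm_command --steps '[{"translation": [-1,0,15],"rotation": [0,0,0],"claw": 10},{"translation": [-1,0,40],"rotation": [0,0,0],"claw": 10},{"translation": [-1,0,65],"rotation": [0,0,0],"claw": 10},{"translation": [-1,0,88],"rotation": [0,0,0],"claw": 10},{"translation": [-1,0,101],"rotation": [0,0,0],"claw": 10}]'

```text
clock: 5.15
tool_pos: [0.542, 0.0843, 0.0476]
orientation: [-179.9, -0.1, 167.7]
force: [-0.1, -0.5, -7.5]
opening: 0.0307
gripper_force: 30.0
```

>>> arm_command --steps '[{"translation": [0,0,1],"rotation": [0,0,0],"claw": 10},{"translation": [0,0,2],"rotation": [0,0,0],"claw": 10},{"translation": [0,0,3],"rotation": [0,0,0],"claw": 10},{"translation": [0,0,4],"rotation": [0,0,0],"claw": 10},{"translation": [0,0,4],"rotation": [0,0,0],"claw": 10}]'

```text
clock: 5.65
tool_pos: [0.5433, 0.0857, 0.046]
orientation: [180.0, 0.0, 167.8]
force: [0.4, 0.2, -7.2]
opening: 0.031
gripper_force: 30.0
```

>>> arm_command --steps '[{"translation": [0,0,0.5],"rotation": [0,0,0],"claw": 10},{"translation": [0,0,1],"rotation": [0,0,0],"claw": 10},{"translation": [0,0,1.5],"rotation": [0,0,0],"claw": 10},{"translation": [0,0,1.5],"rotation": [0,0,0],"claw": 10}]'

```text
clock: 6.05
tool_pos: [0.5429, 0.0855, 0.0438]
orientation: [-180.0, -0.0, 167.8]
force: [0.2, 0.9, -7.2]
opening: 0.0312
gripper_force: 30.0
```

>>> arm_command --steps '[{"translation": [0,0,0.5],"rotation": [0,0,0],"claw": 10},{"translation": [0,0,1],"rotation": [0,0,0],"claw": 10},{"translation": [0,0,1],"rotation": [0,0,0],"claw": 10}]'

```text
clock: 6.35
tool_pos: [0.543, 0.0855, 0.0429]
orientation: [-180.0, 0.0, 167.8]
force: [0.0, 1.0, -6.3]
opening: 0.0307
gripper_force: 30.0
```

>>> arm_command --steps '[{"translation": [0,0,0.5],"rotation": [0,0,0],"claw": 10},{"translation": [0,0,1],"rotation": [0,0,0],"claw": 10},{"translation": [0,0,1],"rotation": [0,0,0],"claw": 10}]'

```text
clock: 6.65
tool_pos: [0.5431, 0.0854, 0.0427]
orientation: [-180.0, 0.0, 167.8]
force: [-5.0, -2.0, 4.5]
opening: 0.0307
gripper_force: 30.0
```

The foot has touched down: force z went from -6 to +4.5 N. Now sliding.

>>> arm_command --steps '[{"translation": [0,6,0],"rotation": [0,0,0],"claw": 10},{"translation": [0,12,0],"rotation": [0,0,0],"claw": 10},{"translation": [0,18,0],"rotation": [0,0,0],"claw": 10},{"translation": [0,24,0],"rotation": [0,0,0],"claw": 10},{"translation": [0,30,0],"rotation": [0,0,0],"claw": 10}]'

```text
clock: 7.15
tool_pos: [0.5495, 0.1134, 0.0429]
orientation: [-179.9, 0.0, 167.8]
force: [-2.6, -10.5, 9.1]
opening: 0.0309
gripper_force: 30.0
```

>>> arm_command --steps '[{"translation": [0,6,0],"rotation": [0,0,0],"claw": 10},{"translation": [0,12,0],"rotation": [0,0,0],"claw": 10},{"translation": [0,18,0],"rotation": [0,0,0],"claw": 10},{"translation": [0,24,0],"rotation": [0,0,0],"claw": 10},{"translation": [0,30,0],"rotation": [0,0,0],"claw": 10}]'

```text
clock: 7.65
tool_pos: [0.5563, 0.1421, 0.043]
orientation: [-179.8, 0.1, 167.8]
force: [0.1, -11.3, 5.4]
opening: 0.0307
gripper_force: 30.1
```

>>> arm_command --steps '[{"translation": [0,6,0],"rotation": [0,0,0],"claw": 10},{"translation": [0,12,0],"rotation": [0,0,0],"claw": 10},{"translation": [0,18,0],"rotation": [0,0,0],"claw": 10},{"translation": [0,24,0],"rotation": [0,0,0],"claw": 10},{"translation": [0,30,0],"rotation": [0,0,0],"claw": 10}]'

```text
clock: 8.15
tool_pos: [0.5631, 0.1722, 0.043]
orientation: [-179.9, 0.1, 167.8]
force: [2.4, -8.9, 5.7]
opening: 0.0311
gripper_force: 30.0
```

>>> arm_command --steps '[{"translation": [0,6,0],"rotation": [0,0,0],"claw": 10},{"translation": [0,12,0],"rotation": [0,0,0],"claw": 10},{"translation": [0,18,0],"rotation": [0,0,0],"claw": 10},{"translation": [0,24,0],"rotation": [0,0,0],"claw": 10},{"translation": [0,30,0],"rotation": [0,0,0],"claw": 10}]'

```text
clock: 8.65
tool_pos: [0.5694, 0.2014, 0.0429]
orientation: [-179.9, 0.1, 167.8]
force: [1.6, -10.1, 5.1]
opening: 0.0308
gripper_force: 30.0
```

Run:
```python
from h import *
o=ctrl.get_obs(); print(o["tool_pos"],o["orientation"],o["force"])
im,d=ctrl.snapshot("wrist"); cv2.imwrite("pics/w3.png",im[...,::-1]); P=cloud(cam("wrist",o),d); hsv=cv2.cvtColor(im,cv2.COLOR_RGB2HSV)
H=np.array([.5689,.2135]); a=np.radians(77.55); ex=np.array([np.cos(a),np.sin(a)]); ey=np.array([-ex[1],ex[0]])
print("tool jig",[(o["tool_pos"][:2]-H)@e*1000 for e in(ex,ey)])
J=np.stack([(P[...,:2]-H)@ex,(P[...,:2]-H)@ey,P[...,2]],-1)*1000
m=(abs(J[...,2]-32)<3)&(hsv[...,2]<130)&(hsv[...,1]<90)&(abs(J[...,1])<27)&(abs(J[...,0])<60); print("foot",m.sum(),cv2.minAreaRect(J[m][:,:2].astype(np.float32)))
```

```text
[0.56942448 0.20137772 0.04294214] [-1.79893552e+02  9.47698452e-02  1.67846988e+02] [  1.58904952 -10.07270995   5.12081864]
tool jig [np.float64(-11.724148709632159), np.float64(-3.125561666975316)]
foot 3168 ((-2.868419647216797, 5.704986572265625), (78.70850372314453, 36.23722457885742), 2.7763357162475586)
```

View pics/w3.png

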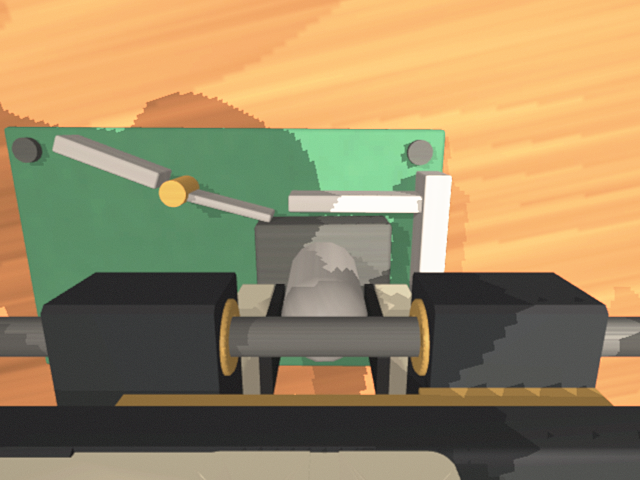

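The foot spans columns 258–390 and the stop's face is at about column 418, so roughly 11 mm is left. The catch is riding on the foot's rear corner at (270,218). Next I creep forward.

>>> arm_command --steps '[{"translation": [0,2.5,0],"rotation": [0,0,0],"claw": 10},{"translation": [0,5,0],"rotation": [0,0,0],"claw": 10},{"translation": [0,7,0],"rotation": [0,0,0],"claw": 10},{"translation": [0,9,0],"rotation": [0,0,0],"claw": 10},{"translation": [0,9,0],"rotation": [0,0,0],"claw": 10}]'

```text
clock: 9.2
tool_pos: [0.5709, 0.2104, 0.0429]
orientation: [-179.9, 0.1, 167.8]
force: [-0.2, -6.3, 4.9]
opening: 0.0314
gripper_force: 30.0
```

>>> arm_command --steps '[{"translation": [0,1,0],"rotation": [0,0,0],"claw": 10},{"translation": [0,2,0],"rotation": [0,0,0],"claw": 10},{"translation": [0,2,0],"rotation": [0,0,0],"claw": 10}]'

```text
clock: 9.5
tool_pos: [0.571, 0.2118, 0.0429]
orientation: [-179.9, 0.0, 167.8]
force: [-1.8, -8.3, 6.3]
opening: 0.0308
gripper_force: 30.0
```

>>> arm_command --steps '[{"translation": [0,1,0],"rotation": [0,0,0],"claw": 10},{"translation": [0,1.5,0],"rotation": [0,0,0],"claw": 10},{"translation": [0,1.5,0],"rotation": [0,0,0],"claw": 10}]'

```text
clock: 9.8
tool_pos: [0.5712, 0.2131, 0.0429]
orientation: [-179.9, 0.0, 167.8]
force: [-2.2, -9.8, 7.3]
opening: 0.0309
gripper_force: 30.0
```

Run:
```python
from h import *
print(ctrl.get_obs()["force"])
im,d=ctrl.snapshot("wrist"); cv2.imwrite("pics/w4.png",cv2.resize(im[100:300,150:450,::-1],None,fx=2,fy=2))
```

```text
[-2.17037186 -9.75094404  7.27484747]
```

View pics/w4.png

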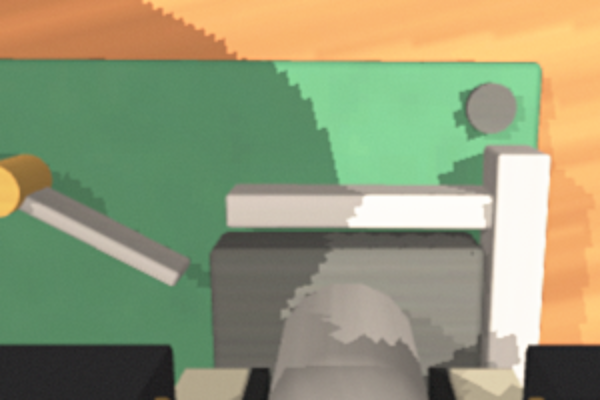

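The catch has snapped in: its tip at (180,275) is clear behind the foot's rear edge (column 212). The foot's front edge (483) is almost at the stop's face (487), so I'll push lightly until the force rises.

>>> arm_command --steps '[{"translation": [0,0.7,0],"rotation": [0,0,0],"claw": 10},{"translation": [0,1.5,0],"rotation": [0,0,0],"claw": 10},{"translation": [0,1.5,0],"rotation": [0,0,0],"claw": 10}]'

```text
clock: 10.15
tool_pos: [0.5714, 0.2145, 0.0429]
orientation: [-179.8, 0.0, 167.8]
force: [-1.7, -9.2, 6.8]
opening: 0.0307
gripper_force: 30.0
```

>>> arm_command --steps '[{"translation": [0,0.7,0],"rotation": [0,0,0],"claw": 10},{"translation": [0,1.5,0],"rotation": [0,0,0],"claw": 10},{"translation": [0,1.5,0],"rotation": [0,0,0],"claw": 10}]'

```text
clock: 10.45
tool_pos: [0.5714, 0.2149, 0.043]
orientation: [-179.7, -0.0, 167.8]
force: [-3.0, -14.3, 10.6]
opening: 0.0306
gripper_force: 30.0
```

The force is up to 14 N and motion has stopped, so it is home against the stop. Releasing.

>>> arm_command --steps '[{"translation": [0,-0.5,0],"rotation": [0,0,0],"claw": 36},{"translation": [0,-0.5,0],"rotation": [0,0,0],"claw": 45},{"translation": [0,-0.5,0],"rotation": [0,0,0],"claw": 60},{"translation": [0,-0.5,0],"rotation": [0,0,0],"claw": 70},{"translation": [0,-0.5,0],"rotation": [0,0,0],"claw": 70}]'

```text
clock: 10.95
tool_pos: [0.5719, 0.218, 0.042]
orientation: [180.0, 0.0, 167.8]
force: [-0.9, 0.1, -0.5]
opening: 0.062
gripper_force: 0.0
```

>>> arm_command --steps '[{"translation": [0,0,0],"rotation": [0,0,0],"claw": 70},{"translation": [0,0,0],"rotation": [0,0,0],"claw": 70}]'

```text
clock: 11.15
tool_pos: [0.5716, 0.2177, 0.0418]
orientation: [180.0, 0.0, 167.8]
force: [-0.1, 0.0, 0.3]
opening: 0.0693
gripper_force: 0.0
```

Free; retreat upward.

>>> arm_command --steps '[{"translation": [0,0,-15],"rotation": [0,0,0],"claw": 70},{"translation": [0,0,-40],"rotation": [0,0,0],"claw": 70},{"translation": [0,0,-75],"rotation": [0,0,0],"claw": 70},{"translation": [0,0,-110],"rotation": [0,0,0],"claw": 70},{"translation": [0,0,-150],"rotation": [0,0,0],"claw": 70}]'

```text
clock: 11.65
tool_pos: [0.571, 0.2172, 0.1926]
orientation: [-179.9, -0.1, 167.8]
force: [1.8, 0.4, 0.6]
opening: 0.0699
gripper_force: 0.0
```

>>> arm_command --steps '[{"translation": [0,0,-10],"rotation": [0,0,0],"claw": 70},{"translation": [0,0,-10],"rotation": [0,0,0],"claw": 70},{"translation": [0,0,-10],"rotation": [0,0,0],"claw": 70}]'

```text
clock: 11.95
tool_pos: [0.5709, 0.2173, 0.2009]
orientation: [-180.0, -0.1, 167.8]
force: [-0.1, -0.6, -0.7]
opening: 0.07
gripper_force: 0.0
```

Run:
```python
from h import *
im,d=ctrl.snapshot("wrist"); cv2.imwrite("pics/w5.png",im[...,::-1])
```

```text
(no output)
```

View pics/w5.png

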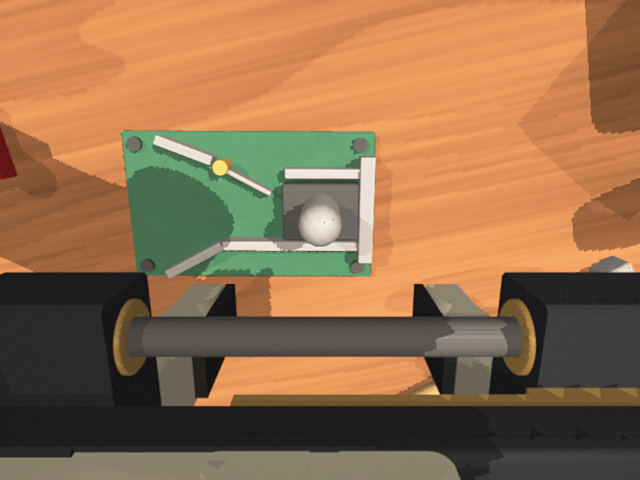

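The stake stands upright at (320,215). Its foot (columns 283–359) is against the stop at column 359, the catch tip (270,192) is closed behind it, and the gripper is clear. Handing in.

```bash
python3 -c "
from plant import ctrl
print(ctrl.close_job())"
```

```text
the job is handed in; nothing more can be done
None
```

The round-nosed stake stands upright in the green jig, home against the end stop with the catch snapped in behind its foot; the gripper was clear, and I handed the job in at about 12 s (no verdict was returned).

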